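# Match the glazed pots to their drip saucers

### The job

Pair up the pots for packing: stand each of the four blue and white plant pots upright and flat inside the rim of the drip saucer that matches it in both glaze colour and shape, with the square pots turned so their sides run parallel to those of their saucers. Set them down gently without tipping any over, leave the saucers where they stand, and leave the amber pot alone.

Things in the scene. Friction and masses are not known exactly. Their poses are not given: they have to be found in the camera images.
- blue_round_pot: round straight-sided ceramic plant pot, blue glaze with a near-black rim and foot line, beige clay inside; 58 mm outer diameter, 65 mm tall, wall 4 mm, open at the top, about 0.14 kg; origin at the centre of the underside, z up (same all round, so its yaw means nothing). Stands on the bench (z = 0) at the start, at any of nine places and any yaw.
- blue_square_pot: square straight-sided ceramic plant pot, blue glaze with a near-black rim and foot line, beige clay inside; 56 x 56 mm outside, 65 mm tall, wall 4 mm, open at the top, about 0.15 kg; origin at the centre of the underside, z up, x and y axes square to its sides. Stands on the bench (z = 0) at the start, at any of nine places and any yaw.
- white_round_pot: round straight-sided ceramic plant pot, white glaze with a dark green rim and foot line, beige clay inside; 58 mm outer diameter, 65 mm tall, wall 4 mm, open at the top, about 0.14 kg; origin at the centre of the underside, z up (same all round, so its yaw means nothing). Stands on the bench (z = 0) at the start, at any of nine places and any yaw.
- white_square_pot: square straight-sided ceramic plant pot, white glaze with a dark green rim and foot line, beige clay inside; 56 x 56 mm outside, 65 mm tall, wall 4 mm, open at the top, about 0.15 kg; origin at the centre of the underside, z up, x and y axes square to its sides. Stands on the bench (z = 0) at the start, at any of nine places and any yaw.
- blue_round_saucer: round low ceramic drip saucer, blue glaze on the floor with a near-black rim; 90 mm outer diameter, 14 mm tall, inside the rim an 80 mm wide flat floor 6 mm above the underside; loose, about 0.2 kg; origin at the centre of the underside, z up (yaw means nothing). Stands on the bench (z = 0) at the start, at any of nine places and any yaw.
- blue_square_saucer: square low ceramic drip saucer, blue glaze on the floor with a near-black rim; 84 x 84 mm outside, 14 mm tall, inside the rim a 74 x 74 mm flat floor 6 mm above the underside; loose, about 0.2 kg; origin at the centre of the underside, z up, x and y axes square to its sides. Stands on the bench (z = 0) at the start, at any of nine places and any yaw.
- white_round_saucer: round low ceramic drip saucer, white glaze on the floor with a dark green rim; 90 mm outer diameter, 14 mm tall, inside the rim an 80 mm wide flat floor 6 mm above the underside; loose, about 0.2 kg; origin at the centre of the underside, z up (yaw means nothing). Stands on the bench (z = 0) at the start, at any of nine places and any yaw.
- white_square_saucer: square low ceramic drip saucer, white glaze on the floor with a dark green rim; 84 x 84 mm outside, 14 mm tall, inside the rim a 74 x 74 mm flat floor 6 mm above the underside; loose, about 0.2 kg; origin at the centre of the underside, z up, x and y axes square to its sides. Stands on the bench (z = 0) at the start, at any of nine places and any yaw.
- amber_pot: round straight-sided ceramic plant pot, amber-orange glaze with a brown rim and foot line, beige clay inside; 58 mm outer diameter, 65 mm tall, wall 4 mm, open at the top, about 0.14 kg; origin at the centre of the underside, z up (same all round, so its yaw means nothing). It has no saucer and stays where it is. Stands on the bench (z = 0) at the start, at any of nine places and any yaw.

How it is judged (in metres and radians):
At the end, for the whole second after the job is handed in: Four pots upright (4 deg), at rest on the floors of their saucers (underside 3-9 mm above), centres within 13 mm (round) or 15 mm (square); square pairs parallel within 12 deg (any quarter turn); saucers flat; saucers and amber pot under 30 mm from their starts (z of blue_round_pot in the frame of blue_round_saucer between 0.003 and 0.009 m and horizontal distance between blue_round_pot and blue_round_saucer below 0.013 m and angle between each of blue_round_pot, blue_round_saucer, blue_square_pot, blue_square_saucer, white_round_pot, white_round_saucer, white_square_pot, white_square_saucer's own z axis and vertical below 0.07 rad and linear speed of each of blue_round_pot, blue_square_pot, white_round_pot, white_square_pot below 0.02 m/s and angular speed of each of blue_round_pot, blue_square_pot, white_round_pot, white_square_pot below 0.2 rad/s and distance of each of blue_round_saucer, blue_square_saucer, white_round_saucer, white_square_saucer, amber_pot from where it was at the start of the episode below 0.03 m and z of blue_square_pot in the frame of blue_square_saucer between 0.003 and 0.009 m and horizontal distance between blue_square_pot and blue_square_saucer below 0.015 m and (angle between the x axis of blue_square_pot and the x axis of blue_square_saucer, either way round below 0.22 rad or angle between the x axis of blue_square_pot and the y axis of blue_square_saucer, either way round below 0.22 rad) and z of white_round_pot in the frame of white_round_saucer between 0.003 and 0.009 m and horizontal distance between white_round_pot and white_round_saucer below 0.013 m and z of white_square_pot in the frame of white_square_saucer between 0.003 and 0.009 m and horizontal distance between white_square_pot and white_square_saucer below 0.015 m and (angle between the x axis of white_square_pot and the x axis of white_square_saucer, either way round below 0.22 rad or angle between the x axis of white_square_pot and the y axis of white_square_saucer, either way round below 0.22 rad) and angle between amber_pot's own z axis and vertical below 0.1 rad); the robot touches nothing.
It fails at once if a blue or white pot is tipped over (leans more than 45 degrees) (angle between any of blue_round_pot, blue_square_pot, white_round_pot, white_square_pot's own z axis and vertical above 0.785 rad).
It fails at once if a pot is dropped or slammed into its saucer (meets it faster than 0.5 m/s, as in a fall of about 15 mm or more) ((horizontal distance between blue_round_pot and blue_round_saucer below 0.02 m and z of blue_round_pot in the frame of blue_round_saucer below 0.02 m and linear speed of blue_round_pot above 0.5 m/s) or (horizontal distance between blue_square_pot and blue_square_saucer below 0.02 m and z of blue_square_pot in the frame of blue_square_saucer below 0.02 m and linear speed of blue_square_pot above 0.5 m/s) or (horizontal distance between white_round_pot and white_round_saucer below 0.02 m and z of white_round_pot in the frame of white_round_saucer below 0.02 m and linear speed of white_round_pot above 0.5 m/s) or (horizontal distance between white_square_pot and white_square_saucer below 0.02 m and z of white_square_pot in the frame of white_square_saucer below 0.02 m and linear speed of white_square_pot above 0.5 m/s)).
It fails at once if the amber pot is shifted by more than 30 mm (distance of amber_pot from where it was at the start of the episode above 0.03 m).
It also fails if it takes over 96 s, if anything falls off the work surface, if the arm or the gripper's body presses on something with over 40 N, if the wrist force passes 120 N, or if a joint passes its speed limit or range.

### The arm

A 6-joint arm with a two-finger parallel gripper is mounted at the origin on the work surface. World frame = base frame: x ahead of the robot, y to its left, z up, the work surface at z = 0. Lengths are in mm, angles in rad, forces in N, time in s.
With the tool pointing down it reaches from about 275 to 1000 mm from the base axis. Payload 8.4 kg.
Tool frame: the origin (TCP) lies between the finger pads; the fingertips stand r.nose_length ahead of it and the grasp point (between the pads) lies 8 mm behind it (r.nose_length is the distance from the TCP to the fingertips, in mm); y points along the fingers, x is the direction in which the jaws open and shut, and the axes are right-handed (so a half turn about y gives the same grasp; the last joint's range is limited). The gripper opens to 85 mm and grips with 20 to 120 N. Pads are 22 mm wide; open, the fingers measure 114 mm over their backs; the gripper's body (76 mm by 85 mm) begins 54 mm behind the grasp point. The pads swing forward as they close: fully open they stand 13 mm farther back than shut.
Start: joints at [-1.205, 0.353, 1.633, -0, 1.155, -0.002], TCP at [224.726, -583.203, 242.281] pointing down, gripper open.
Joint ranges: [-2.63, 2.63], [-0.92, 2.1], [0.06, 2.66], [-1.3, 4.44], [0, 2.69], [-3.02, 3.02]. Speed limits (rad/s): [2.22, 2.22, 2.79, 3.14, 3.14, 3.14].

### API

Orientations are given as [roll, pitch, yaw] about the fixed x, y, z axes, in that order (R = Rz(yaw) Ry(pitch) Rx(roll)).
In Python, from rig import r, cams, order gives the robot as it stands. The module is installed in compiled form; this text tells all that it offers.
- The arm moves only by the shell command python3 -m crank 'ROWS' [FORCE]. ROWS is JSON, a list of rows, each a list of 7 numbers: the turn, a rotation vector about the tool's x, y, z in degrees, then the shift along the tool's x, y, z in cm, then the opening, from -1 (shut) to 1 (fully open). A call has exactly 10 rows; each row shifts and turns the pose as measured when the row begins, along the tool's axes as they then stand; what a row does not reach is not made up. A row lasts 1/12 s, in which the tool goes at most 41.7 mm and 7.16 degrees, less where a joint would pass 70% of its speed; a pose out of reach is approached as far as the arm can. A call with a gripper value outside its range is refused whole. The fingers move at their own pace and stop on an object; FORCE is the grip in N (left out, the last holds). Time passes only in rows, so rows that do not move let the fingers close, or fill a call up. It gives the time, the measured TCP pose, the force and the opening at its end, in the units of the state.
- r.sense(): the state, without advancing time (a new reading comes with each control period).
- cams.grab_frame(name): name is "scene" or "top" or "wrist"; returns the picture (420x560x3 uint8, blue, green, red); there is no depth.
- cams.camera_info(name): a dict with "intrinsics" (3x3 intrinsics, pixels), "k1" (the pictures are not rectified: a ray, as slopes to the right and down, at radius r is drawn at 1 + k1 r^2 times it, then the intrinsics apply), "view" (4x4, takes a point from world to camera coordinates); the wrist camera has in their place "hand_eye" (4x4, takes a point from camera to tool coordinates, whose origin is the TCP and whose axes are the tool frame's). Camera axes: x right, y up, looking along -z (the intrinsics and any distortion apply to the point x, -y, -z); pixel columns grow to the right and rows downward; lengths in mm; the calibration is good to about 2 mm. A picture is of the moment at which its call begins: read the wrist's pose just before it. camera_info takes no time and is no camera call.
- order.sign_off(): hands the job in, once; it reports no verdict.
The state is a dict: "clock": time; "qpos": joint angles; "qvel": joint speeds; "joint_efforts": joint torques, N m; "eef_pos": TCP position; "tcp_rot": TCP orientation; "contact_force": force on the tool from outside, world axes, zero at the start; "wrist_torque": the same for the moment, N m; "opening": opening from 0.0 (shut) to 1.0 (fully open).
Only numpy, scipy, OpenCV 4.12 (cv2) and the standard library are available. Lean on these libraries where they do the work, as an engineer would, in place of code of your own. Each camera call takes 0.05 s, during which the arm holds its last target.

## Working session

There is one attempt and no reset: what is moved stays moved. The work goes in short steps, Python scripts to look and compute and a shell command to move; the robot and the scene stay as the last step left them, time stands still between calls to the robot, and variables do not carry over. Pictures are saved under pics/ and viewed, and the job is handed in when it is done.

```bash
mkdir -p pics; ls
python3 - <<'E'
from rig import r,cams,order
import cv2,numpy as np
np.set_printoptions(suppress=True,precision=3)
print(r.sense(), r.nose_length)
for n in ("scene","top","wrist"):
    cv2.imwrite(f"pics/{n}0.png",cams.grab_frame(n)); print(n,cams.camera_info(n))
E
```

```text
pics
{'clock': 0.0, 'qpos': array([-1.205,  0.354,  1.634,  0.   ,  1.155, -0.002]), 'qvel': array([-0.001,  0.001, -0.001, -0.   ,  0.001,  0.001]), 'joint_efforts': array([  0.001, -60.525, -34.207,   0.   ,   0.01 ,   0.   ]), 'eef_pos': array([ 224.569, -582.738,  241.524]), 'tcp_rot': array([-1.571,  0.001, -1.203]), 'contact_force': array([ 0.488, -0.243,  0.793]), 'wrist_torque': array([ 0.056,  0.035, -0.002]), 'opening': 1.0021945919723396} 11.0
scene {'intrinsics': array([[418.748,   0.   , 280.384],
       [  0.   , 418.748, 210.956],
       [  0.   ,   0.   ,   1.   ]]), 'k1': 0.01794890014919621, 'view': array([[   -0.61 ,     0.792,     0.007,   342.221],
       [   -0.569,    -0.444,     0.692,   262.172],
       [    0.551,     0.419,     0.722, -1305.144],
       [    0.   ,     0.   ,     0.   ,     1.   ]])}
top {'intrinsics': array([[500.673,   0.   , 276.193],
       [  0.   , 500.673, 205.471],
       [  0.   ,   0.   ,   1.   ]]), 'k1': 0.03542205226803667, 'view': array([[    0.026,    -0.999,    -0.018,    -4.436],
       [    0.998,     0.025,     0.058,  -545.417],
       [   -0.057,    -0.019,     0.998, -1001.67 ],
       [    0.   ,     0.   ,     0.   ,     1.   ]])}
wrist {'intrinsics': array([[372.859,   0.   , 283.384],
       [  0.   , 372.859, 205.378],
       [  0.   ,   0.   ,   1.   ]]), 'k1': -0.03711329401368081, 'hand_eye': array([[   1.   ,    0.002,   -0.001,    0.434],
       [  -0.001,    0.272,   -0.962, -130.677],
       [  -0.002,    0.962,    0.272,   69.292],
       [   0.   ,    0.   ,    0.   ,    1.   ]])}
```

View pics/top0.png

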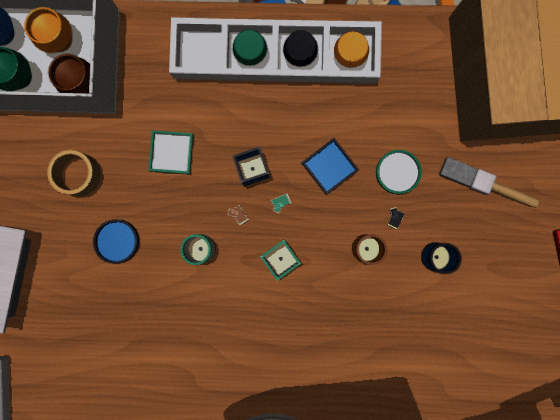

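View pics/scene0.png

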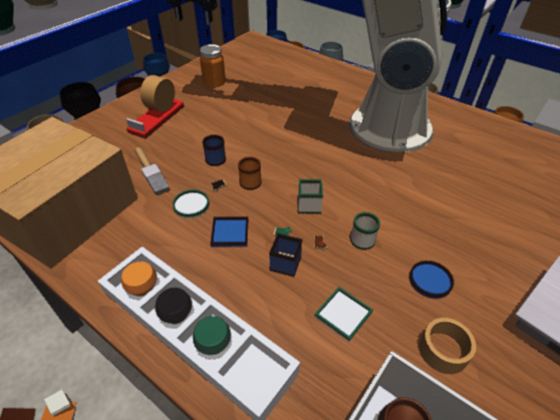

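View pics/wrist0.png

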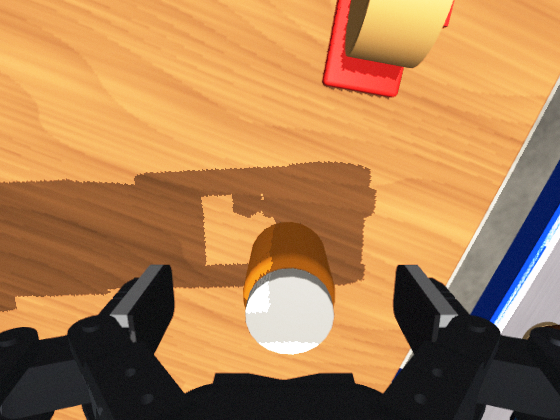

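Run:
```python
import cv2
im=cv2.imread("pics/top0.png")
c=im[125:285,85:285];cv2.imwrite("pics/cropL.png",cv2.resize(c,None,fx=3.7,fy=3.7,interpolation=cv2.INTER_NEAREST))
c=im[125:285,270:470];cv2.imwrite("pics/cropR.png",cv2.resize(c,None,fx=3.7,fy=3.7,interpolation=cv2.INTER_NEAREST))
```

```text
(no output)
```

View pics/cropL.png

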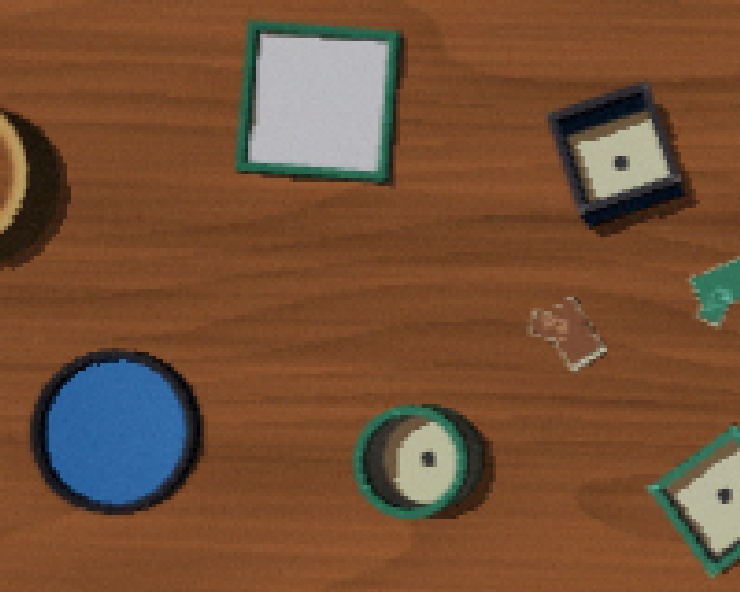

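View pics/cropR.png

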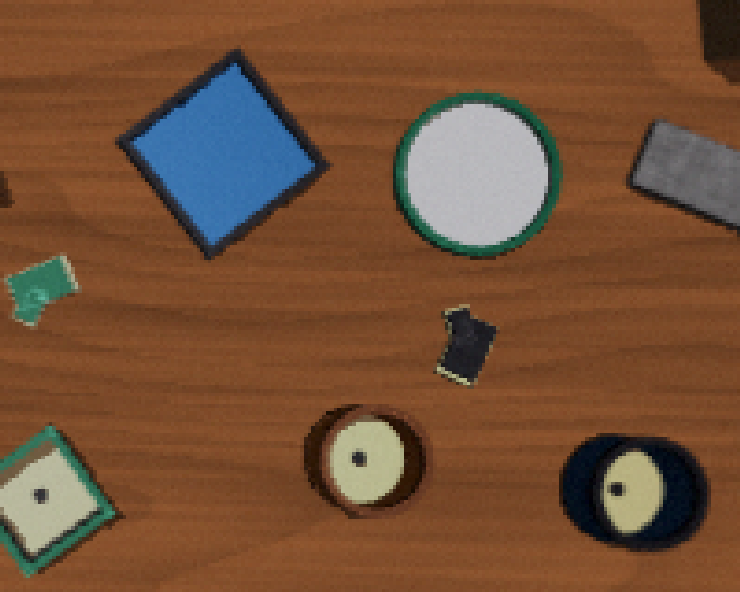

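```bash
cat > h.py <<'E'
from rig import r,cams,order
import cv2,numpy as np
from scipy.spatial.transform import Rotation as Rn
np.set_printoptions(suppress=True,precision=2)
def rays(name,px,tcp=None):
    i=cams.camera_info(name);K=i["intrinsics"];k=i["k1"]
    p=np.atleast_2d(np.asarray(px,float))
    d=(p-[K[0,2],K[1,2]])/[K[0,0],K[1,1]]
    u=d.copy()
    for _ in range(20): u=d/(1+k*(u**2).sum(1,keepdims=True))
    v=np.c_[u[:,0],-u[:,1],-np.ones(len(u))]
    if name=="wrist":
        H=i["hand_eye"];T=np.eye(4);T[:3,:3]=Rn.from_euler('xyz',tcp[1]).as_matrix();T[:3,3]=tcp[0];M=T@H
    else: M=np.linalg.inv(i["view"])
    return M[:3,3],v@M[:3,:3].T
def onz(name,px,z,tcp=None):
    o,d=rays(name,px,tcp)
    return o+d*((z-o[2])/d[:,2])[:,None]
def go(x,y,z,yaw=None):
    """turn (deg about tool y) and shifts (cm) after the turn, to reach the TCP target; yaw deg, mod 180 not applied"""
    s=r.sense();R=Rn.from_euler('xyz',s["tcp_rot"])
    if yaw is None: yaw=np.degrees(s["tcp_rot"][2])
    Rt=Rn.from_euler('xyz',[-90,0,yaw],degrees=True)
    rv=np.degrees((R.inv()*Rt).as_rotvec())
    sh=Rt.inv().apply(np.array([x,y,z])-s["eef_pos"])/10
    print("clock",round(float(s["clock"]),2),"at",s["eef_pos"],np.degrees(s["tcp_rot"]),"F",s["contact_force"],"op",round(float(s["opening"]),3))
    print("turn",rv,"shift cm",sh)
E
python3 - <<'E'
from h import *
im=cv2.imread("pics/top0.png");hsv=cv2.cvtColor(im,cv2.COLOR_BGR2HSV)
g=((hsv[...,0]>60)&(hsv[...,0]<95)&(hsv[...,1]>70)).astype(np.uint8)
b=((hsv[...,0]>98)&(hsv[...,0]<125)&(hsv[...,1]>130)&(hsv[...,2]>100)).astype(np.uint8)
w=((hsv[...,1]<35)&(hsv[...,2]>140)).astype(np.uint8)
bg=((hsv[...,1]>20)&(hsv[...,1]<110)&(hsv[...,2]>150)&(hsv[...,0]>15)&(hsv[...,0]<45)).astype(np.uint8)
dk=(hsv[...,2]<75).astype(np.uint8)
roi=np.zeros_like(g);roi[125:285,85:465]=1
for n,m,z in (("green",g,65),("blue",b,10),("white",w,10),("beige",bg,4),):
    for c in cv2.findContours(m*roi,cv2.RETR_EXTERNAL,cv2.CHAIN_APPROX_NONE)[0]:
        c=cv2.convexHull(c)
        if cv2.contourArea(c)<120: continue
        for zz in ((65,14) if n=="green" else (z,)):
            P=onz("top",c[:,0]+0.0,zz)[:,:2].astype(np.float32)
            M=cv2.moments(P);q=cv2.minAreaRect(P)
            print(n,zz,"px",c[:,0].mean(0),"cen",M["m10"]/M["m00"],M["m01"]/M["m00"],"rect",np.array(q[0]),np.array(q[1]),q[2])
E
```

```text
green 65 px [283.27 260.13] cen 438.8637796749353 -1.6225165299388224 rect [438.68  -1.64] [56.57 56.63] 37.66751480102539
green 14 px [283.27 260.13] cen 436.3303921618144 -1.1661524831513985 rect [436.13  -1.18] [59.55 59.62] 37.66750717163086
green 65 px [196.1  248.24] cen 454.2563074369812 161.43212691279572 rect [454.68 160.92] [57.67 57.88] 2.199059247970581
green 14 px [196.1  248.24] cen 452.53526562072875 170.49378971675424 rect [452.98 169.95] [60.71 60.94] 2.1989963054656982
green 65 px [280.08 202.15] cen 548.3507990423113 1.612958574883005 rect [547.69   0.96] [24.28 31.99] 27.9281005859375
green 14 px [280.08 202.15] cen 551.5956423660751 2.2400729165230495 rect [550.9    1.55] [25.56 33.68] 27.9278621673584
green 65 px [398.38 171.62] cen 614.170816473896 -225.32569792875663 rect [ 614.15 -225.44] [84.1  84.83] 45.78834915161133
green 14 px [398.38 171.62] cen 620.8893460818103 -236.675388794152 rect [ 620.87 -236.8 ] [88.54 89.31] 45.78839874267578
green 65 px [171.15 152.08] cen 642.1287361178687 217.41133799759274 rect [642.06 217.56] [80.31 79.76] 87.1373519897461
[... 523 characters left out ...]
0.3720894337022 230.2529061785521 rect [650.48 230.26] [71.95 71.83] 87.04727172851562
beige 4 px [440.07 256.07] cen 449.72744426480256 -324.4259314879426 rect [ 449.95 -324.34] [40.51 27.97] 0.3383750021457672
beige 4 px [279.36 262.  ] cen 435.4930467766881 -4.10316932956975 rect [435.68  -3.89] [39.94 44.06] 36.89011764526367
beige 4 px [368.75 249.75] cen 461.99663063048763 -180.11119825550992 rect [ 461.05 -180.44] [42.75 38.48] 0.8932114839553833
beige 4 px [199.   249.87] cen 451.02065316632377 164.1751786249846 rect [450.77 164.46] [33.44 38.83] 46.654239654541016
beige 4 px [252.67 168.67] cen 623.5865602922834 59.54023520584735 rect [623.39  59.75] [32.23 42.49] 19.921003341674805
```

Run:
```python
from h import *
im=cv2.imread("pics/top0.png");hsv=cv2.cvtColor(im,cv2.COLOR_BGR2HSV)
# drain holes: dark pixels enclosed by beige
bg=((hsv[...,1]>20)&(hsv[...,1]<110)&(hsv[...,2]>150)&(hsv[...,0]>15)&(hsv[...,0]<45)).astype(np.uint8)
for n,(x,y) in dict(br=(441,258),ws=(281,260),am=(368,249),wr=(198,250),bs=(253,168)).items():
    s=np.s_[y-14:y+14,x-16:x+16]
    m=bg[s]; cs=max(cv2.findContours(m,cv2.RETR_EXTERNAL,cv2.CHAIN_APPROX_NONE)[0],key=cv2.contourArea)
    f=np.zeros_like(m);cv2.drawContours(f,[cs],-1,1,-1)
    h=cv2.erode(f,np.ones((3,3)))&(hsv[...,2][s]<140)
    wts=np.where(h,200.-hsv[...,2][s],0);yy,xx=np.mgrid[:28,:32]
    p=np.array([(wts*xx).sum(),(wts*yy).sum()])/wts.sum()+[x-16,y-14]
    print(n,h.sum(),p,onz("top",p,4)[0])
# silhouettes
dk=((hsv[...,2]<70)).astype(np.uint8)
for n,(x,y,w) in dict(br=(441,258,26),bs=(253,168,24)).items():
    m=np.zeros_like(dk);m[y-w:y+w,x-w:x+w]=(dk|bg)[y-w:y+w,x-w:x+w]
    c=max(cv2.findContours(cv2.morphologyEx(m,cv2.MORPH_OPEN,np.ones((2,2),np.uint8)),cv2.RETR_EXTERNAL,cv2.CHAIN_APPROX_NONE)[0],key=cv2.contourArea)
    c=cv2.convexHull(c)
    for z in (0,32,65):
        P=onz("top",c[:,0]+0.,z)[:,:2].astype(np.float32);M=cv2.moments(P);q=cv2.minAreaRect(P)
        print(n,z,M["m10"]/M["m00"],M["m01"]/M["m00"],np.array(q[0]),np.array(q[1]),q[2], P.min(0),P.max(0))
    v=im.copy();cv2.drawContours(v,[c],-1,(0,0,255),1)
    cv2.imwrite(f"pics/sil_{n}.png",cv2.resize(v[y-30:y+30,x-30:x+30],None,fx=8,fy=8,interpolation=0))
# rim corners of blue square as read in the crop (x3.7, offset 85,125)
c=(np.array([(549,116),(648,86),(682,184),(583,212)])+0.)/3.7+[85,125]-.5
P=onz("top",c,65)[:,:2];print(P,P.mean(0),np.linalg.norm(P-np.roll(P,1,0),axis=1));d=np.roll(P,-1,0)-P;print(np.degrees(np.arctan2(d[:,1],d[:,0]))%90)
```

```text
br 16 [436.03 256.56] [ 450.61 -316.41    4.  ]
ws 14 [280.41 258.27] [438.28  -1.65   4.  ]
am 15 [366.48 248.38] [ 463.17 -176.33    4.  ]
wr 15 [200.31 248.5 ] [453.85 162.92   4.  ]
bs 14 [252.23 168.41] [621.45  61.28   4.  ]
br 0 447.35640713255276 -329.26003001279383 [ 446.5  -329.26] [80.46 61.92] 87.16600036621094 [ 415.58 -369.56] [ 477.99 -289.39]
br 32 448.58229828912266 -319.3626866132213 [ 447.76 -319.36] [77.97 60.  ] 87.16600036621094 [ 417.79 -358.42] [ 478.27 -280.73]
br 65 449.84650618117115 -309.15605814622785 [ 449.05 -309.15] [75.39 58.02] 87.16600036621094 [ 420.07 -346.92] [ 478.55 -271.8 ]
bs 0 621.4810625303056 59.4150248531192 [621.79  59.27] [75.25 62.39] 19.921279907226562 [578.93  19.86] [662.85 100.13]
bs 32 617.304367866539 57.25290396959311 [617.61  57.11] [72.91 60.45] 19.921314239501953 [576.07  18.92] [657.39  96.7 ]
bs 65 612.9971660586189 55.023219194660726 [613.29  54.89] [70.5  58.46] 19.921295166015625 [573.13  17.96] [651.76  93.17]
[[637.13  95.42]
 [654.25  43.76]
 [602.88  24.47]
 [586.86  76.01]] [620.28  59.92] [53.88 54.43 54.87 53.97]
[18.34 20.58 17.26 21.12]
```

View pics/sil_bs.png

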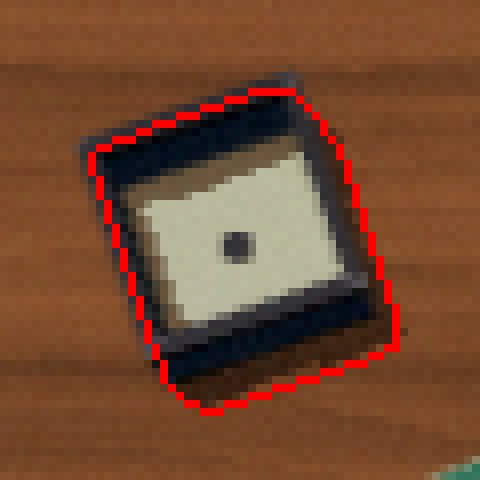

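```bash
python3 -c "
from h import *
go(450,-317,130,-69)"
```

```text
clock 0.15 at [ 224.59 -582.89  241.74] [-90.     0.06 -68.93] F [-0.2   0.43 -0.5 ] op 1.002
turn [ 0.    0.07 -0.06] shift cm [-16.74  11.17  30.57]
```

```bash
python3 -m crank '[[0,0,0,-1.7,0,3.1,1],[0,0,0,-1.7,0,3.1,1],[0,0,0,-1.7,0,3.1,1],[0,0,0,-1.7,1.4,3.1,1],[0,0,0,-1.7,1.6,3.1,1],[0,0,0,-1.7,1.6,3.1,1],[0,0,0,-1.7,1.6,3.1,1],[0,0,0,-1.7,1.6,3.1,1],[0,0,0,-1.7,1.6,3.1,1],[0,0,0,-1.7,1.6,3.1,1]]' 30;  python3 -c "
from h import *
go(450,-317,110,-69)"
```

```text
clock: 0.98
eef_pos: [458.7, -309.5, 129.4]
tcp_rot: [-1.57, -0.008, -1.214]
contact_force: [0.0, -0.8, 0.3]
opening: 0.996
clock 0.98 at [ 458.66 -309.48  129.35] [-89.97  -0.44 -69.54] F [ 0.04 -0.76  0.3 ] op 0.996
turn [-0.03 -0.54  0.44] shift cm [ 0.39  1.94 -1.08]
```

```bash
python3 -m crank '[[0,0,0,0.4,0,-1.1,1],[0,0,0,0,0,0,1],[0,0,0,0,0,0,1],[0,0,0,0,0,0,1],[0,0,0,0,0,0,1],[0,0,0,0,0,0,1],[0,0,0,0,0,0,1],[0,0,0,0,0,0,1],[0,0,0,0,0,0,1],[0,0,0,0,0,0,1]]';  python3 -c "
from h import *
go(450,-317,42,-69)
cv2.imwrite('pics/w1.png',cams.grab_frame('wrist'))"
```

```text
clock: 1.82
eef_pos: [451.7, -313.1, 127.3]
tcp_rot: [-1.571, -0.004, -1.212]
contact_force: [0.2, -0.6, 0.8]
opening: 0.999
clock 1.82 at [ 451.69 -313.12  127.25] [-89.98  -0.25 -69.42] F [ 0.21 -0.62  0.85] op 0.999
turn [-0.01 -0.42  0.25] shift cm [ 0.3   8.53 -0.3 ]
```

View pics/w1.png

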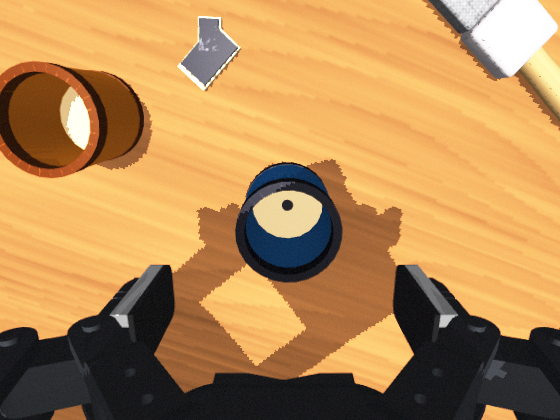

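```bash
python3 -c "
from h import *
s=r.sense();t=(s['eef_pos'],s['tcp_rot'])
print(onz('wrist',[(236,231),(342,231),(289,182),(289,282)],65,t), onz('wrist',[(287,205)],4,t))
P=onz('wrist',[(236,231),(342,231),(289,182),(289,282)],65,t);print(P.mean(0))
go(449,-317,42,-69)"
```

```text
[[ 443.12 -289.54   65.  ]
 [ 463.38 -344.1    65.  ]
 [ 478.92 -307.07   65.  ]
 [ 424.32 -327.74   65.  ]] [[ 450.99 -317.46    4.  ]]
[ 452.43 -317.12   65.  ]
clock 1.87 at [ 451.74 -313.12  127.26] [-89.99  -0.26 -69.41] F [-0.25  0.56  0.87] op 1.002
turn [-0.01 -0.41  0.26] shift cm [ 0.26  8.53 -0.39]
```

```bash
python3 -m crank '[[0,0,0,0.3,0.8,-0.2,1],[0,0,0,0,1.5,0,1],[0,0,0,0,1.5,0,1],[0,0,0,0,1.5,0,1],[0,0,0,0,1.5,0,1],[0,0,0,0,1.0,0,1],[0,0,0,0,0.5,0,1],[0,0,0,0,0,0,1],[0,0,0,0,0,0,-1],[0,0,0,0,0,0,-1]]' 30;  python3 -c "
from h import *
go(451,-317,42,-69)"
```

```text
clock: 2.7
eef_pos: [451.3, -319.1, 38.8]
tcp_rot: [-1.57, -0.006, -1.211]
contact_force: [-0.2, 0.1, -0.6]
opening: 0.752
clock 2.7 at [ 451.26 -319.14   38.78] [-89.93  -0.36 -69.41] F [-0.17  0.13 -0.55] op 0.752
turn [-0.07 -0.41  0.36] shift cm [-0.21 -0.32  0.05]
```

```bash
python3 -m crank '[[0,0,0,0,0,0,-1],[0,0,0,0,0,0,-1],[0,0,0,0,0,0,-1],[0,0,0,0,0,0,-1],[0,0,0,0,-0.5,0,-1],[0,0,0,0,-1.0,0,-1],[0,0,0,0,-2,0,-1],[0,0,0,0,-2.5,0,-1],[0,0,0,0,-2.5,0,-1],[0,0,0,0,-2,0,-1]]' 30;  python3 -c "
from h import *
go(464.8,334.5,150,-69)"
```

```text
clock: 3.53
eef_pos: [449.1, -317.2, 149.2]
tcp_rot: [-1.572, -0.003, -1.211]
contact_force: [0.9, -0.8, -0.3]
opening: 0.656
clock 3.53 at [ 449.13 -317.21  149.2 ] [-90.08  -0.14 -69.39] F [ 0.91 -0.76 -0.33] op 0.656
turn [ 0.08 -0.39  0.14] shift cm [-60.28  -0.08  24.82]
```

```bash
python3 -m crank '[[0,0,0,-1.5,0,0.6,-1],[0,0,0,-3.0,0,1.24,-1],[0,0,0,-3.5,0,1.44,-1],[0,0,0,-3.5,0,1.44,-1],[0,0,0,-3.5,0,1.44,-1],[0,0,0,-3.5,0,1.44,-1],[0,0,0,-3.5,0,1.44,-1],[0,0,0,-3.5,0,1.44,-1],[0,0,0,-3.5,0,1.44,-1],[0,0,0,-3.5,0,1.44,-1]]';  python3 -c "
from h import *
go(464.8,334.5,150,-69)
cv2.imwrite('pics/w2.png',cams.grab_frame('wrist'))"
```

```text
clock: 4.37
eef_pos: [459.9, 44.3, 154.3]
tcp_rot: [-1.562, -0.015, -1.223]
contact_force: [1.1, -0.2, -1.2]
opening: 0.663
clock 4.37 at [459.88  44.33 154.26] [-89.5   -0.87 -70.05] F [ 1.09 -0.23 -1.18] op 0.663
turn [-0.5  -1.05  0.87] shift cm [-26.91   0.43  10.86]
```

View pics/w2.png

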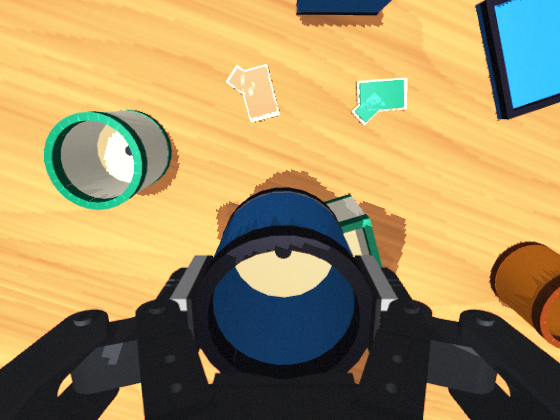

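```bash
python3 -m crank '[[0,0,0,-3.3,0,1.35,-1],[0,0,0,-3.4,0,1.4,-1],[0,0,0,-3.4,0,1.4,-1],[0,0,0,-3.4,0,1.4,-1],[0,0,0,-3.4,0,1.4,-1],[0,0,0,-3.4,0,1.4,-1],[0,0,0,-3.0,0,1.2,-1],[0,0,0,-2,0,0.8,-1],[0,0,0,-1,0,0.3,-1],[0,0,0,0,0,0,-1]]';  python3 -c "
from h import *
go(464.8,334.5,60,-69)
s=r.sense();cv2.imwrite('pics/w3.png',cams.grab_frame('wrist'))
cv2.imwrite('pics/t3.png',cams.grab_frame('top'))
"
```

```text
clock: 5.25
eef_pos: [458.7, 351.8, 151.3]
tcp_rot: [-1.562, -0.011, -1.215]
contact_force: [-0.4, -1.4, -1.2]
opening: 0.66
clock 5.25 at [458.68 351.82 151.34] [-89.49  -0.63 -69.6 ] F [-0.45 -1.41 -1.22] op 0.66
turn [-0.51 -0.6   0.64] shift cm [ 1.84  9.13 -0.05]
```

View pics/w3.png

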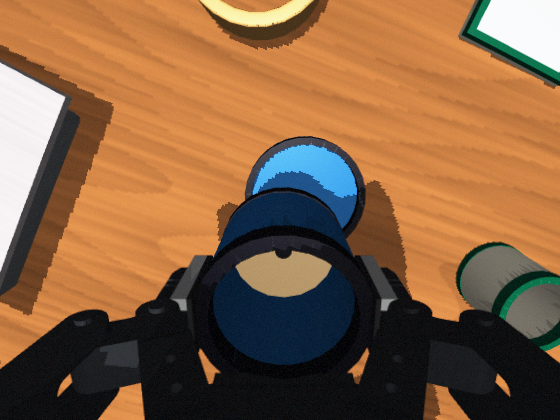

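```bash
python3 -m crank '[[-0.5,-0.6,0.6,1.2,0,0,-1],[0,0,0,0.6,0,0,-1],[0,0,0,0,1,0,-1],[0,0,0,0,1.8,0,-1],[0,0,0,0,1.8,0,-1],[0,0,0,0,1.8,0,-1],[0,0,0,0,1.3,0,-1],[0,0,0,0,0.7,0,-1],[0,0,0,0,0.3,0,-1],[0,0,0,0,0,0,-1]]';  python3 -c "
from h import *
go(464.8,334.5,45,-69)
s=r.sense();cv2.imwrite('pics/w4.png',cams.grab_frame('wrist'))
"
```

```text
clock: 6.18
eef_pos: [464.2, 320.2, 58.6]
tcp_rot: [-1.574, -0.005, -1.22]
contact_force: [-0.2, 0.3, -0.6]
opening: 0.659
clock 6.18 at [464.18 320.21  58.56] [-90.16  -0.26 -69.89] F [-0.17  0.3  -0.63] op 0.659
turn [ 0.16 -0.89  0.26] shift cm [-1.31  1.36  0.57]
```

View pics/w4.png

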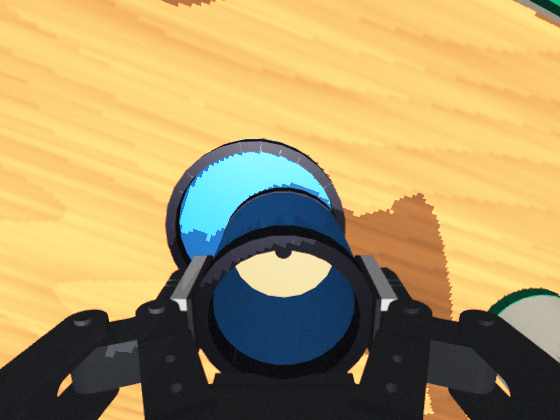

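```bash
python3 -m crank '[[0,-0.9,0,-0.7,0,0.3,-1],[0,0,0,-0.5,0,0.2,-1],[0,0,0,0,0,0,-1],[0,0,0,0,0,0,-1],[0,0,0,0,0,0,-1],[0,0,0,0,0,0,-1],[0,0,0,0,0,0,-1],[0,0,0,0,0,0,-1],[0,0,0,0,0,0,-1],[0,0,0,0,0,0,-1]]';  python3 -c "
from h import *
go(464.8,334.5,45,-69)
s=r.sense();cv2.imwrite('pics/w5.png',cams.grab_frame('wrist'));print(onz('wrist',[(283,251)],19,(s['eef_pos'],s['tcp_rot'])))
"
```

```text
clock: 7.07
eef_pos: [466.8, 336.6, 62.7]
tcp_rot: [-1.567, -0.003, -1.202]
contact_force: [0.1, 0.8, -0.9]
opening: 0.658
clock 7.07 at [466.83 336.59  62.68] [-89.78  -0.17 -68.88] F [ 0.11  0.77 -0.94] op 0.658
turn [-0.22  0.12  0.17] shift cm [ 0.12  1.77 -0.26]
[[463.53 334.78  19.  ]]
```

View pics/w5.png

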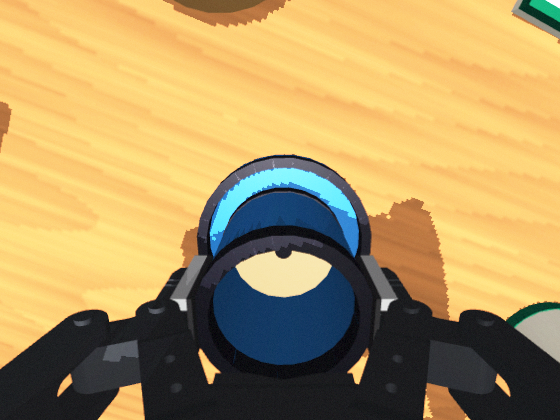

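```bash
python3 -c "
from h import *
s=r.sense();t=(s['eef_pos'],s['tcp_rot']);R=Rn.from_euler('xyz',s['tcp_rot'])
P=onz('wrist',[(284,155.5),(198,225),(370,225)],14,t);print(R.inv().apply(P-s['eef_pos']))
"
python3 -m crank '[[0,0,0,0,0.4,-0.2,-1],[0,0,0,0,0.4,0,-1],[0,0,0,0,0.3,0,-1],[0,0,0,0,0.2,0,-1],[0,0,0,0,0.1,0,-1],[0,0,0,0,0.0,0,-1],[0,0,0,0,0.0,0,-1],[0,0,0,0,0,0,-1],[0,0,0,0,0,0,-1],[0,0,0,0,0,0,-1]]';  python3 -c "
from h import *
go(464.8,334.5,45,-69)
"
```

```text
[[  0.95  48.84  43.52]
 [-42.78  48.58   8.32]
 [ 44.7   48.83   8.05]]
clock: 7.95
eef_pos: [464.5, 335.3, 46.5]
tcp_rot: [-1.568, -0.003, -1.202]
contact_force: [-0.6, 0.6, -1.6]
opening: 0.657
clock 7.95 at [464.51 335.3   46.45] [-89.85  -0.19 -68.89] F [-0.62  0.56 -1.62] op 0.657
turn [-0.15  0.11  0.19] shift cm [ 0.09  0.15 -0.  ]
```

```bash
python3 -m crank '[[0,0,0,0,0.1,0,-1],[0,0,0,0,0.1,0,-1],[0,0,0,0,0.1,0,-1],[0,0,0,0,0,0,-1],[0,0,0,0,0,0,-1],[0,0,0,0,0.0,0,-1],[0,0,0,0,0.0,0,-1],[0,0,0,0,0,0,-1],[0,0,0,0,0,0,-1],[0,0,0,0,0,0,-1]]';  python3 -c "
from h import *
go(464.8,334.5,45,-69)
"
```

```text
clock: 8.78
eef_pos: [465.1, 335.7, 45.6]
tcp_rot: [-1.567, -0.003, -1.202]
contact_force: [0.1, -0.7, -1.3]
opening: 0.658
clock 8.78 at [465.09 335.71  45.59] [-89.77  -0.17 -68.88] F [ 0.09 -0.68 -1.25] op 0.658
turn [-0.23  0.12  0.17] shift cm [ 0.1   0.06 -0.07]
```

```bash
python3 -m crank '[[0,0,0,0,0.2,0,-1],[0,0,0,0,0.2,0,-1],[0,0,0,0,0.2,0,-1],[0,0,0,0,0.2,0,-1],[0,0,0,0,0,0,-1],[0,0,0,0,0.0,0,-1],[0,0,0,0,0.0,0,-1],[0,0,0,0,0,0,-1],[0,0,0,0,0,0,-1],[0,0,0,0,0,0,-1]]';  python3 -c "
from h import *
go(464.8,334.5,45,-69)
"
```

```text
clock: 9.62
eef_pos: [465.5, 336.0, 45.7]
tcp_rot: [-1.566, -0.003, -1.201]
contact_force: [-0.3, 0.7, -1.7]
opening: 0.657
clock 9.62 at [465.51 336.03  45.67] [-89.73  -0.18 -68.82] F [-0.28  0.73 -1.7 ] op 0.657
turn [-0.27  0.18  0.18] shift cm [ 0.12  0.07 -0.12]
```

```bash
python3 -m crank '[[0,0,0,0,0.1,0,-1],[0,0,0,0,0.1,0,-1],[0,0,0,0,0.1,0,-1],[0,0,0,0,0.1,0,-1],[0,0,0,0,0.1,0,-1],[0,0,0,0,0.1,0,-1],[0,0,0,0,0.1,0,-1],[0,0,0,0,0.1,0,-1],[0,0,0,0,0.1,0,-1],[0,0,0,0,0.1,0,-1]]';  python3 -c "
from h import *
go(464.8,334.5,45,-69)
cv2.imwrite('pics/s5.png',cams.grab_frame('scene')[200:340,360:520].repeat(4,0).repeat(4,1))
"
```

```text
clock: 10.45
eef_pos: [465.6, 336.1, 45.2]
tcp_rot: [-1.567, -0.003, -1.201]
contact_force: [-4.2, -3.0, 14.5]
opening: 0.657
clock 10.45 at [465.65 336.1   45.21] [-89.8   -0.2  -68.81] F [-4.21 -2.99 14.53] op 0.657
turn [-0.2   0.19  0.2 ] shift cm [ 0.12  0.02 -0.14]
```

View pics/s5.png

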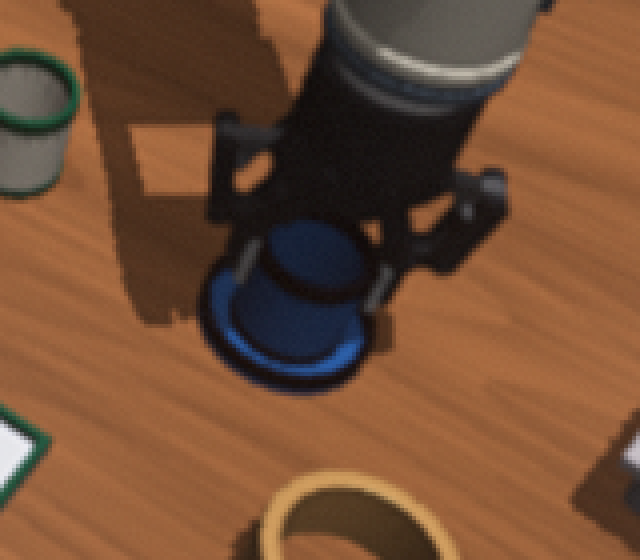

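```bash
python3 -m crank '[[0,0,0,0,0,0,-1],[0,0,0,0,0,0,1],[0,0,0,0,0,0,1],[0,0,0,0,0,0,1],[0,0,0,0,0,0,1],[0,0,0,0,-0.6,0,1],[0,0,0,0,-1.5,0,1],[0,0,0,0,-2.5,0,1],[0,0,0,0,-2.5,0,1],[0,0,0,0,-2,0,1]]';  python3 -c "
from h import *
go(454,162,140,-69)
cv2.imwrite('pics/w6.png',cams.grab_frame('wrist'))
"
```

```text
clock: 11.33
eef_pos: [462.4, 334.2, 135.0]
tcp_rot: [-1.578, -0.006, -1.201]
contact_force: [0.1, -0.1, 0.1]
opening: 0.999
clock 11.33 at [462.37 334.19 134.97] [-90.39  -0.35 -68.81] F [ 0.15 -0.11  0.1 ] op 0.999
turn [0.39 0.19 0.35] shift cm [15.78 -0.5  -6.95]
```

View pics/w6.png

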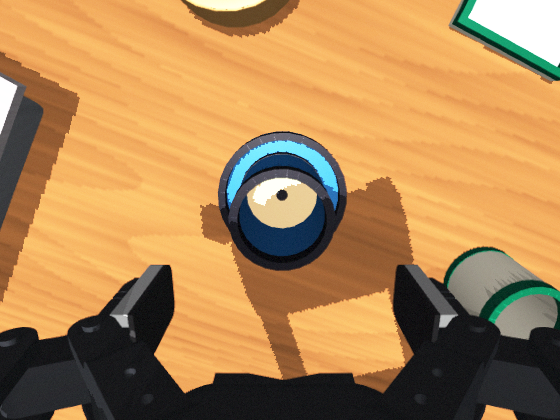

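```bash
python3 -m crank '[[0.4,0,0.3,1.8,0,-0.8,1],[0,0,0,3,0,-1.3,1],[0,0,0,3,0,-1.3,1],[0,0,0,3,0,-1.3,1],[0,0,0,2.4,0,-1.1,1],[0,0,0,1.4,0,-0.6,1],[0,0,0,0.7,0,-0.3,1],[0,0,0,0,0,0,1],[0,0,0,0,0,0,1],[0,0,0,0,0,0,1]]';  python3 -c "
from h import *
go(454,162,41,-69)
cv2.imwrite('pics/w7.png',cams.grab_frame('wrist'))
"
```

```text
clock: 12.22
eef_pos: [459.5, 166.0, 143.8]
tcp_rot: [-1.553, 0.003, -1.199]
contact_force: [-0.5, 0.8, -0.8]
opening: 1.0
clock 12.22 at [459.51 166.   143.8 ] [-88.98   0.19 -68.69] F [-0.52  0.76 -0.8 ] op 1.0
turn [-1.02  0.3  -0.19] shift cm [ 0.18 10.28 -0.66]
```

View pics/w7.png

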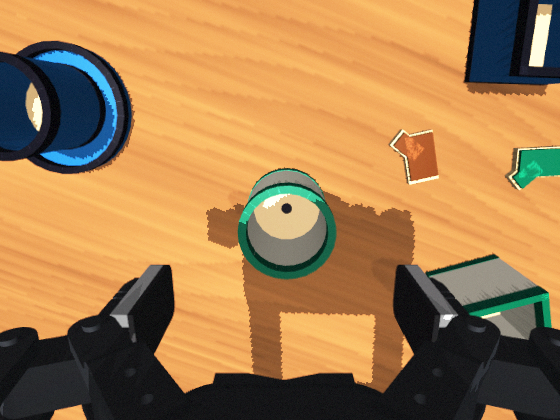

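```bash
python3 -c "
from h import *
s=r.sense();t=(s['eef_pos'],s['tcp_rot'])
print(onz('wrist',[(238,231),(336,231),(287,183),(287,279)],65,t).mean(0), onz('wrist',[(286,209)],4,t))"
python3 -m crank '[[-1,0.3,0,0.1,1,-0.6,1],[0,0,0,0,1.5,0,1],[0,0,0,0,1.8,0,1],[0,0,0,0,1.8,0,1],[0,0,0,0,1.5,0,1],[0,0,0,0,1.0,0,1],[0,0,0,0,0.5,0,1],[0,0,0,0,0.4,0,1],[0,0,0,0,0,0,1],[0,0,0,0,0,0,1]]';  python3 -c "
from h import *
go(454,162,41,-69)
"
```

```text
[455.92 162.07  65.  ] [[453.4  161.39   4.  ]]
clock: 13.1
eef_pos: [452.9, 169.0, 40.9]
tcp_rot: [-1.576, 0.004, -1.198]
contact_force: [0.4, 0.8, -0.2]
opening: 1.005
clock 13.1 at [452.89 168.98  40.95] [-90.29   0.23 -68.62] F [ 0.36  0.76 -0.22] op 1.005
turn [ 0.29  0.39 -0.22] shift cm [ 0.69 -0.01 -0.15]
```

```bash
python3 -m crank '[[0.3,0,0,0.6,0,-0.1,1],[0,0,0,0,0,0,1],[0,0,0,0,0,0,-1],[0,0,0,0,0,0,-1],[0,0,0,0,0,0,-1],[0,0,0,0,0,0,-1],[0,0,0,0,0,0,-1],[0,0,0,0,0,0,-1],[0,0,0,0,0,0,-1],[0,0,0,0,0,0,-1]]' 30;  python3 -c "
from h import *
go(621,-237,150,-69)
"
```

```text
clock: 13.93
eef_pos: [456.0, 162.7, 43.9]
tcp_rot: [-1.565, 0.004, -1.198]
contact_force: [-0.2, 0.3, -2.4]
opening: 0.671
clock 13.93 at [456.02 162.71  43.92] [-89.68   0.22 -68.67] F [-0.21  0.34 -2.44] op 0.671
turn [-0.32  0.33 -0.22] shift cm [ 43.23 -10.61   1.08]
```

```bash
python3 -m crank '[[0,0,0,0,-0.6,0,-1],[0,0,0,0,-1.5,0,-1],[0,0,0,0,-2.5,0,-1],[0,0,0,0,-2.5,0,-1],[0,0,0,0.8,-2,0,-1],[0,0,0,2,-0.6,0,-1],[0,0,0,3,0,0.1,-1],[0,0,0,3.5,0,0.1,-1],[0,0,0,3.5,0,0.1,-1],[0,0,0,3.5,0,0.1,-1]]' 30;  python3 -c "
from h import *
go(621,-237,150,-69)
"
```

```text
clock: 14.77
eef_pos: [518.1, 11.3, 148.5]
tcp_rot: [-1.566, 0.004, -1.189]
contact_force: [0.5, 0.6, -1.5]
opening: 0.666
clock 14.77 at [518.1   11.31 148.45] [-89.73   0.23 -68.14] F [ 0.52  0.62 -1.53] op 0.666
turn [-0.27  0.86 -0.24] shift cm [26.87 -0.15  0.71]
```

```bash
python3 -m crank '[[0,0.9,0,3.5,0,0.1,-1],[0,0,0,3.5,0,0.1,-1],[0,0,0,3.5,0,0.1,-1],[0,0,0,3.5,0,0.1,-1],[0,0,0,3.2,0,0.1,-1],[0,0,0,2.6,0,0.1,-1],[0,0,0,2,0,0.1,-1],[0,0,0,1,0,0,-1],[0,0,0,0.4,0,0,-1],[0,0,0,0,0,0,-1]]' 30;  python3 -c "
from h import *
go(621,-237,48,-69)
cv2.imwrite('pics/w8.png',cams.grab_frame('wrist'))
"
```

```text
clock: 15.6
eef_pos: [611.5, -220.9, 151.0]
tcp_rot: [-1.564, 0.002, -1.211]
contact_force: [0.8, 0.6, -1.1]
opening: 0.675
clock 15.6 at [ 611.5  -220.9   150.96] [-89.64   0.12 -69.41] F [ 0.83  0.63 -1.15] op 0.675
turn [-0.36 -0.41 -0.11] shift cm [ 1.84 10.3   0.31]
```

View pics/w8.png

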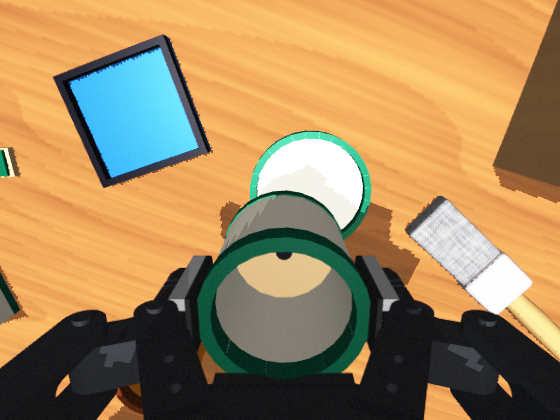

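```bash
python3 -m crank '[[-0.3,-0.4,0,0.8,0.5,0.2,-1],[0,0,0,0.6,1.5,0.1,-1],[0,0,0,0,1.8,0,-1],[0,0,0,0,1.8,0,-1],[0,0,0,0,1.5,0,-1],[0,0,0,0,0.7,0,-1],[0,0,0,0,0.3,0,-1],[0,0,0,0,0,0,-1],[0,0,0,0,0,0,-1],[0,0,0,0,0,0,-1]]' 30;  python3 -c "
from h import *
go(621,-237,48,-69)
cv2.imwrite('pics/w9.png',cams.grab_frame('wrist'))
"
```

```text
clock: 16.48
eef_pos: [618.8, -226.1, 61.7]
tcp_rot: [-1.573, 0.005, -1.195]
contact_force: [-0.3, -0.3, -1.1]
opening: 0.671
clock 16.48 at [ 618.75 -226.08   61.7 ] [-90.12   0.31 -68.46] F [-0.29 -0.33 -1.1 ] op 0.671
turn [ 0.12  0.54 -0.31] shift cm [ 1.1   1.37 -0.18]
```

View pics/w9.png

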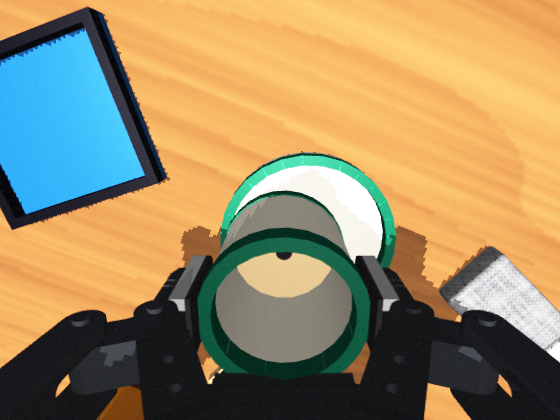

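```bash
python3 -m crank '[[0,0.5,0,0.6,0,-0.1,-1],[0,0,0,0.4,0,-0.1,-1],[0,0,0,0,0.2,0,-1],[0,0,0,0,0.2,0,-1],[0,0,0,0,0.2,0,-1],[0,0,0,0,0.1,0,-1],[0,0,0,0,0.1,0,-1],[0,0,0,0,0,0,-1],[0,0,0,0,0,0,-1],[0,0,0,0,0,0,-1]]' 30;  python3 -c "
from h import *
go(621,-237,48,-69)
cv2.imwrite('pics/w10.png',cams.grab_frame('wrist'))
"
```

```text
clock: 17.37
eef_pos: [622.5, -238.4, 56.0]
tcp_rot: [-1.569, 0.002, -1.205]
contact_force: [-1.2, 0.9, -2.3]
opening: 0.671
clock 17.37 at [ 622.53 -238.42   56.03] [-89.89   0.1  -69.05] F [-1.21  0.91 -2.29] op 0.671
turn [-0.11 -0.05 -0.1 ] shift cm [-0.19  0.8  -0.09]
```

View pics/w10.png

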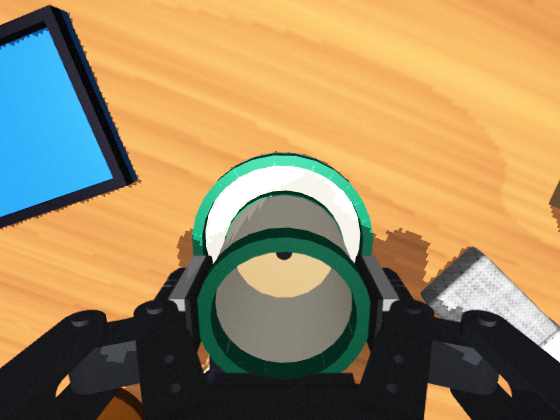

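```bash
python3 -m crank '[[0,0,0,-0.1,0.2,-0.1,-1],[0,0,0,0,0.2,0,-1],[0,0,0,0,0.2,0,-1],[0,0,0,0,0.1,0,-1],[0,0,0,0,0.1,0,-1],[0,0,0,0,0.1,0,-1],[0,0,0,0,0.1,0,-1],[0,0,0,0,0.1,0,-1],[0,0,0,0,0.1,0,-1],[0,0,0,0,0.1,0,-1]]' 30;  python3 -c "
from h import *
go(621,-237,48,-69)
"
```

```text
clock: 18.25
eef_pos: [621.4, -237.8, 49.4]
tcp_rot: [-1.569, 0.002, -1.205]
contact_force: [-3.2, 1.6, 8.8]
opening: 0.669
clock 18.25 at [ 621.37 -237.78   49.44] [-89.88   0.09 -69.04] F [-3.19  1.57  8.84] op 0.669
turn [-0.12 -0.04 -0.09] shift cm [-0.09  0.14 -0.01]
```

```bash
python3 -m crank '[[0,0,0,0,0,0,-1],[0,0,0,0,0,0,1],[0,0,0,0,0,0,1],[0,0,0,0,0,0,1],[0,0,0,0,0,0,1],[0,0,0,0,-0.6,0,1],[0,0,0,0,-1.5,0,1],[0,0,0,0,-2.5,0,1],[0,0,0,0,-2.5,0,1],[0,0,0,0,-2,0,1]]';  python3 -c "
from h import *
go(438.8,-1.6,145,-52.3)
cv2.imwrite('pics/w11.png',cams.grab_frame('wrist'))
"
```

```text
clock: 19.08
eef_pos: [618.4, -236.8, 139.2]
tcp_rot: [-1.575, 0.008, -1.205]
contact_force: [0.3, 0.1, 0.9]
opening: 1.0
clock 19.08 at [ 618.35 -236.85  139.19] [-90.27   0.44 -69.04] F [0.32 0.06 0.92] op 1.0
turn [  0.2  -16.74  -0.48] shift cm [-29.59  -0.58   0.18]
```

View pics/w11.png

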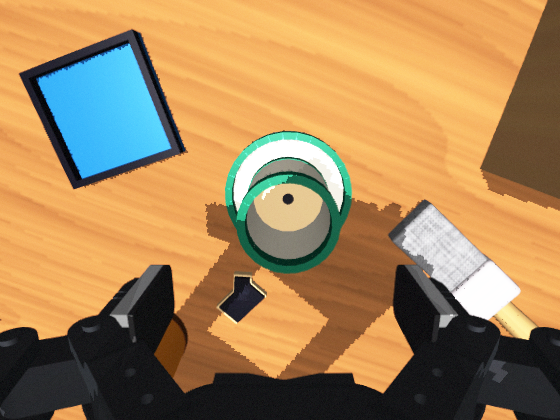

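```bash
python3 -m crank '[[0.2,-5.5,-0.4,0,-0.3,0,1],[0,-5.5,0,0,-0.3,0,1],[0,-4.5,0,-0.5,0,0,1],[0,-1,0,-2,0,0,1],[0,0,0,-3,0,0,1],[0,0,0,-3.5,0,0,1],[0,0,0,-3.5,0,0,1],[0,0,0,-3.5,0,0,1],[0,0,0,-3.5,0,0,1],[0,0,0,-3.5,0,0,1]]';  python3 -c "
from h import *
go(438.8,-1.6,145,-52.3)
"
```

```text
clock: 19.97
eef_pos: [480.9, -56.7, 153.6]
tcp_rot: [-1.559, -0.019, -0.908]
contact_force: [0.4, 0.4, 0.2]
opening: 1.001
clock 19.97 at [480.91 -56.67 153.6 ] [-89.34  -1.1  -52.04] F [0.4  0.44 0.15] op 1.001
turn [-0.66  0.26  1.09] shift cm [-6.93  0.86  0.04]
```

```bash
python3 -m crank '[[0,0,0,-2.5,0,0,1],[0,0,0,-1.7,0,0,1],[0,0,0,-0.8,0,0,1],[0,0,0,-0.3,0,0,1],[0,0,0,0,0,0,1],[0,0,0,0,0,0,1],[0,0,0,0,0,0,1],[0,0,0,0,0,0,1],[0,0,0,0,0,0,1],[0,0,0,0,0,0,1]]';  python3 -c "
from h import *
go(438.8,-1.6,43,-52.3)
cv2.imwrite('pics/w12.png',cams.grab_frame('wrist'))
"
```

```text
clock: 20.8
eef_pos: [445.5, -11.7, 154.1]
tcp_rot: [-1.558, -0.02, -0.907]
contact_force: [0.4, 0.5, -0.1]
opening: 1.001
clock 20.8 at [445.54 -11.74 154.08] [-89.25  -1.16 -51.95] F [ 0.43  0.45 -0.07] op 1.001
turn [-0.75  0.36  1.15] shift cm [-1.21 11.11  0.09]
```

View pics/w12.png

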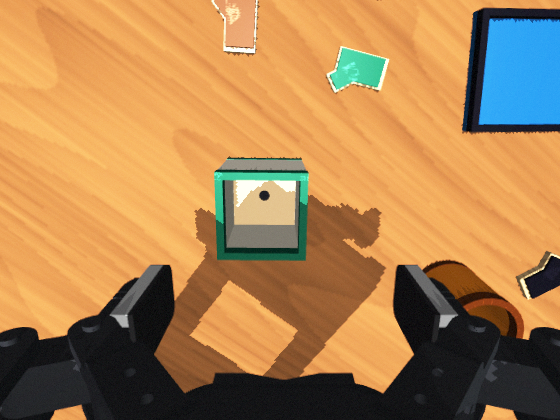

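```bash
python3 -c "
from h import *
s=r.sense();t=(s['eef_pos'],s['tcp_rot'])
P=onz('wrist',[(216,170),(308,170),(305,260),(218,260)],65,t);print(P,P.mean(0), onz('wrist',[(264,196)],4,t));d=np.diff(P,axis=0);print(np.degrees(np.arctan2(d[:,1],d[:,0]))%90)"
python3 -m crank '[[-0.7,0.3,1.1,-0.7,0.5,0.1,1],[0,0,0,-0.4,1.2,0,1],[0,0,0,0,1.8,0,1],[0,0,0,0,2,0,1],[0,0,0,0,2,0,1],[0,0,0,0,1.5,0,1],[0,0,0,0,0.7,0,1],[0,0,0,0,0.3,0,1],[0,0,0,0,0,0,1],[0,0,0,0,0,0,1]]';  python3 -c "
from h import *
go(438.8,-1.6,43,-52.3)
"
```

```text
[[446.08  36.52  65.  ]
 [479.69  -6.92  65.  ]
 [433.32 -41.95  65.  ]
 [399.57   2.07  65.  ]] [439.66  -2.57  65.  ] [[438.01  -3.33   4.  ]]
[37.73 37.07 37.47]
clock: 21.68
eef_pos: [439.8, -0.3, 48.7]
tcp_rot: [-1.573, 0.006, -0.917]
contact_force: [-0.6, 0.5, -0.1]
opening: 0.996
clock 21.68 at [439.82  -0.34  48.66] [-90.15   0.34 -52.53] F [-0.65  0.53 -0.07] op 0.996
turn [ 0.15 -0.23 -0.34] shift cm [ 0.04  0.57 -0.16]
```

```bash
python3 -m crank '[[0,0,0,0.1,0.4,-0.1,1],[0,0,0,0,0.2,0,1],[0,0,0,0,0,0,-1],[0,0,0,0,0,0,-1],[0,0,0,0,0,0,-1],[0,0,0,0,0,0,-1],[0,0,0,0,0,0,-1],[0,0,0,0,-0.3,0,-1],[0,0,0,0,-0.8,0,-1],[0,0,0,0,-1.5,0,-1]]' 30;  python3 -c "
from h import *
go(650.3,230,150,-92.9)
"
```

```text
clock: 22.52
eef_pos: [439.5, -1.9, 70.2]
tcp_rot: [-1.574, 0.006, -0.917]
contact_force: [-0.2, 0.6, -2.1]
opening: 0.649
clock 22.52 at [439.5   -1.93  70.23] [-90.16   0.36 -52.55] F [-0.25  0.6  -2.14] op 0.649
turn [ 0.28 40.35 -0.29] shift cm [-24.23  -7.98  19.88]
```

```bash
python3 -m crank '[[0,6,0,0,-2,0,-1],[0,6.7,0,0,-2,0,-1],[0,6.7,0,0,-2,0,-1],[0,6.7,0,0,-1.2,0,-1],[0,6.7,0,0,-0.4,0,-1],[0,5.5,0,0,0,0,-1],[0,2,0,-1.5,0,1.2,-1],[0,0,0,-2.4,0,2,-1],[0,0,0,-2.7,0,2.2,-1],[0,0,0,-2.7,0,2.2,-1]]' 30;  python3 -c "
from h import *
go(650.3,230,150,-92.9)
"
```

```text
clock: 23.35
eef_pos: [520.5, 83.3, 159.2]
tcp_rot: [-1.575, 0.001, -1.662]
contact_force: [0.9, -0.6, -0.3]
opening: 0.648
clock 23.35 at [520.45  83.34 159.16] [-90.23   0.07 -95.24] F [ 0.85 -0.61 -0.31] op 0.648
turn [ 0.23 -2.34 -0.08] shift cm [-15.3    0.92  12.23]
```

```bash
python3 -m crank '[[0,-1.5,0,-2.7,0,2.1,-1],[0,-0.8,0,-2.7,0,2.1,-1],[0,0,0,-2.7,0,2.1,-1],[0,0,0,-2.3,0,1.8,-1],[0,0,0,-1.6,0,1.3,-1],[0,0,0,-0.9,0,0.7,-1],[0,0,0,-0.4,0,0.3,-1],[0,0,0,0,0,0,-1],[0,0,0,0,0,0,-1],[0,0,0,0,0,0,-1]]' 30;  python3 -c "
from h import *
go(650.3,230,65,-92.9)
cv2.imwrite('pics/w13.png',cams.grab_frame('wrist'))
"
```

```text
clock: 24.18
eef_pos: [638.6, 221.0, 163.9]
tcp_rot: [-1.572, 0.002, -1.616]
contact_force: [0.4, 0.3, -2.1]
opening: 0.649
clock 24.18 at [638.58 221.05 163.94] [-90.1    0.14 -92.62] F [ 0.38  0.32 -2.11] op 0.649
turn [ 0.1   0.28 -0.14] shift cm [-0.95  9.89  1.13]
```

View pics/w13.png

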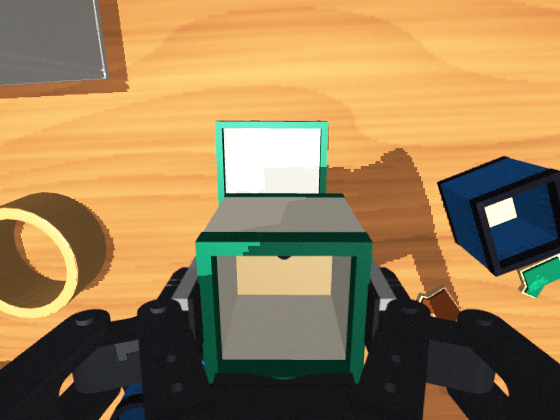

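```bash
python3 -m crank '[[0,0.3,0,-0.5,0.6,0.6,-1],[0,0,0,-0.3,1.4,0.4,-1],[0,0,0,0,1.8,0,-1],[0,0,0,0,1.8,0,-1],[0,0,0,0,1.7,0,-1],[0,0,0,0,1,0,-1],[0,0,0,0,0.5,0,-1],[0,0,0,0,0.2,0,-1],[0,0,0,0,0,0,-1],[0,0,0,0,0,0,-1]]' 30;  python3 -c "
from h import *
go(650.3,230,50,-92.9)
s=r.sense();cv2.imwrite('pics/w14.png',cams.grab_frame('wrist'))
"
```

```text
clock: 25.07
eef_pos: [649.5, 226.3, 65.5]
tcp_rot: [-1.574, 0.002, -1.627]
contact_force: [-0.1, 0.0, -2.2]
opening: 0.654
clock 25.07 at [649.52 226.3   65.54] [-90.16   0.09 -93.2 ] F [-0.12  0.01 -2.17] op 0.654
turn [ 0.16 -0.3  -0.09] shift cm [-0.37  1.55  0.06]
```

View pics/w14.png

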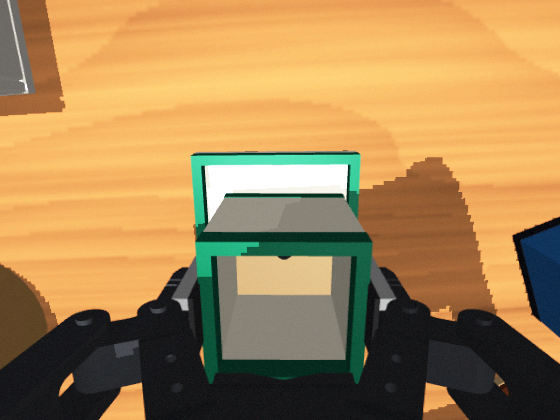

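```bash
python3 -c "
from h import *
s=r.sense();t=(s['eef_pos'],s['tcp_rot']);R=Rn.from_euler('xyz',s['tcp_rot'])
print(R.inv().apply(onz('wrist',[(192,154),(275,153),(359,154)],14,t)-t[0]))"
python3 -m crank '[[0,-0.2,0,-0.3,0.2,0.1,-1],[0,0,0,-0.1,0.3,0,-1],[0,0,0,0,0.3,0,-1],[0,0,0,0,0.2,0,-1],[0,0,0,0,0.1,0,-1],[0,0,0,0,0.1,0,-1],[0,0,0,0,0.1,0,-1],[0,0,0,0,0.1,0,-1],[0,0,0,0,0.1,0,-1],[0,0,0,0,0.1,0,-1]]' 30;  python3 -c "
from h import *
go(650.3,230,48,-92.9)
"
```

```text
[[-44.37  51.8   44.24]
 [ -3.62  51.72  44.61]
 [ 37.55  51.65  44.1 ]]
clock: 25.95
eef_pos: [653.2, 231.7, 51.9]
tcp_rot: [-1.568, 0.004, -1.623]
contact_force: [0.2, -0.2, -2.0]
opening: 0.649
clock 25.95 at [653.17 231.71  51.94] [-89.82   0.23 -92.97] F [ 0.23 -0.17 -2.04] op 0.649
turn [-0.18 -0.07 -0.23] shift cm [ 0.19  0.39 -0.28]
```

```bash
python3 -m crank '[[0,0,0,0.1,0.2,-0.1,-1],[0,0,0,0,0.1,0,-1],[0,0,0,0,0.1,0,-1],[0,0,0,0,0.1,0,-1],[0,0,0,0,0.1,0,-1],[0,0,0,0,0.1,0,-1],[0,0,0,0,0.1,0,-1],[0,0,0,0,0.1,0,-1],[0,0,0,0,0.1,0,-1],[0,0,0,0,0.1,0,-1]]' 30;  python3 -c "
from h import *
go(650.3,230,48,-92.9)
"
```

```text
clock: 26.78
eef_pos: [653.0, 231.3, 50.6]
tcp_rot: [-1.565, 0.005, -1.623]
contact_force: [-2.1, 0.4, 7.1]
opening: 0.651
clock 26.78 at [652.97 231.26  50.64] [-89.69   0.31 -92.99] F [-2.06  0.38  7.09] op 0.651
turn [-0.31 -0.09 -0.31] shift cm [ 0.14  0.26 -0.26]
```

```bash
python3 -m crank '[[0,0,0,0,0,0,-1],[0,0,0,0,0,0,1],[0,0,0,0,0,0,1],[0,0,0,0,0,0,1],[0,0,0,0,0,0,1],[0,0,0,0,-0.6,0,1],[0,0,0,0,-1.5,0,1],[0,0,0,0,-2.5,0,1],[0,0,0,0,-2.5,0,1],[0,0,0,0,-2,0,1]]';  python3 -c "
from h import *
go(621,60.5,145,-70.4)
s=r.sense();cv2.imwrite('pics/w15.png',cams.grab_frame('wrist'))
"
```

```text
clock: 27.62
eef_pos: [649.8, 229.6, 143.2]
tcp_rot: [-1.572, 0.003, -1.623]
contact_force: [0.6, -0.6, -0.6]
opening: 1.001
clock 27.62 at [649.81 229.57 143.2 ] [-90.09   0.15 -93.  ] F [ 0.6  -0.59 -0.63] op 1.001
turn [  0.06 -22.6   -0.16] shift cm [14.96 -0.18 -8.39]
```

View pics/w15.png

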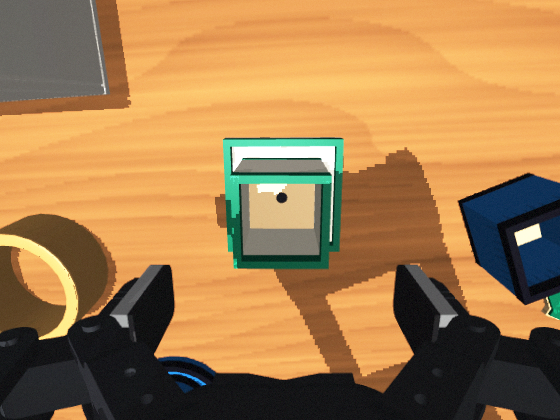

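```bash
python3 -m crank '[[0,-6,0,0,0,0,1],[0,-6.5,0,0,0,0,1],[0,-5.5,0,0,0,0,1],[0,-3,0,1,0,-0.6,1],[0,-0.5,0,2.5,0,-1.4,1],[0,0,0,3,0,-1.7,1],[0,0,0,3,0,-1.7,1],[0,0,0,2.2,0,-1.2,1],[0,0,0,1.2,0,-0.7,1],[0,0,0,0.5,0,-0.3,1]]';  python3 -c "
from h import *
go(621,60.5,145,-70.4)
"
```

```text
clock: 28.5
eef_pos: [628.3, 77.7, 163.6]
tcp_rot: [-1.544, 0.002, -1.224]
contact_force: [0.3, 0.0, -0.3]
opening: 0.998
clock 28.5 at [628.33  77.72 163.62] [-88.49   0.13 -70.12] F [ 0.34  0.04 -0.32] op 0.998
turn [-1.51  0.28 -0.14] shift cm [ 1.38  1.86 -1.27]
```

```bash
python3 -m crank '[[-1.4,0.2,0,0.8,1,-0.7,1],[0,0,0,0.4,1,-0.3,1],[0,0,0,0,0.3,0,1],[0,0,0,0,0,0,1],[0,0,0,0,0,0,1],[0,0,0,0,0,0,1],[0,0,0,0,0,0,1],[0,0,0,0,0,0,1],[0,0,0,0,0,0,1],[0,0,0,0,0,0,1]]';  python3 -c "
from h import *
go(621,60.5,43,-70.4)
s=r.sense();cv2.imwrite('pics/w16.png',cams.grab_frame('wrist'))
"
```

```text
clock: 29.33
eef_pos: [624.1, 66.5, 138.3]
tcp_rot: [-1.57, 0.004, -1.225]
contact_force: [0.5, 0.9, -0.3]
opening: 1.001
clock 29.33 at [624.11  66.51 138.35] [-89.96   0.2  -70.19] F [ 0.54  0.93 -0.32] op 1.001
turn [-0.04  0.21 -0.2 ] shift cm [ 0.46  9.53 -0.49]
```

View pics/w16.png

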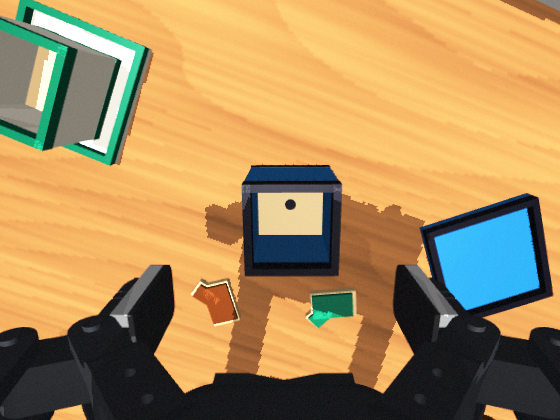

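```bash
python3 -c "
from h import *
s=r.sense();t=(s['eef_pos'],s['tcp_rot'])
P=onz('wrist',[(243,183),(341,183),(339,276),(246,276)],65,t);print(P.mean(0), onz('wrist',[(290,204)],4,t));d=np.diff(P,axis=0);print(np.degrees(np.arctan2(d[:,1],d[:,0]))%90)"
python3 -m crank '[[0,0.2,0,0.3,1,-0.3,1],[0,0,0,0.1,1.5,-0.1,1],[0,0,0,0,1.8,0,1],[0,0,0,0,1.8,0,1],[0,0,0,0,1.5,0,1],[0,0,0,0,1,0,1],[0,0,0,0,0.5,0,1],[0,0,0,0,0.2,0,1],[0,0,0,0,0,0,1],[0,0,0,0,0,0,1]]';  python3 -c "
from h import *
go(621,60.5,43,-70.4)
"
```

```text
[622.32  59.99  65.  ] [[621.67  60.18   4.  ]]
[19.75 20.96 19.76]
clock: 30.22
eef_pos: [621.6, 59.6, 39.8]
tcp_rot: [-1.567, 0.002, -1.23]
contact_force: [-0.3, 0.4, -0.2]
opening: 0.996
clock 30.22 at [621.62  59.6   39.79] [-89.81   0.14 -70.5 ] F [-0.31  0.38 -0.21] op 0.996
turn [-0.19 -0.1  -0.14] shift cm [-0.11 -0.32 -0.03]
```

```bash
python3 -m crank '[[0,0,0,0,-0.2,0,1],[0,0,0,0,0,0,-1],[0,0,0,0,0,0,-1],[0,0,0,0,0,0,-1],[0,0,0,0,0,0,-1],[0,0,0,0,0,0,-1],[0,0,0,0,0,0,-1],[0,0,0,0,-0.3,0,-1],[0,0,0,0,-0.8,0,-1],[0,0,0,0,-1.5,0,-1]]' 30;  python3 -c "
from h import *
go(629.4,-97.5,145,-51.2)
"
```

```text
clock: 31.05
eef_pos: [620.9, 59.6, 69.5]
tcp_rot: [-1.568, 0.003, -1.23]
contact_force: [0.8, 0.7, -1.7]
opening: 0.646
clock 31.05 at [620.93  59.59  69.51] [-89.85   0.16 -70.49] F [ 0.81  0.68 -1.67] op 0.646
turn [ -0.17 -19.29  -0.13] shift cm [12.77 -7.55 -9.18]
```

```bash
python3 -m crank '[[0,-5,0,0,-2,0,-1],[0,-6,0,0,-2,0,-1],[0,-5,0,0,-1.8,0,-1],[0,-2.5,0,0,-0.8,0,-1],[0,-0.5,0,1.2,0,-0.9,-1],[0,0,0,2,0,-1.5,-1],[0,0,0,2.5,0,-1.8,-1],[0,0,0,2.5,0,-1.8,-1],[0,0,0,1.7,0,-1.2,-1],[0,0,0,1,0,-0.7,-1]]' 30;  python3 -c "
from h import *
go(629.4,-97.5,65,-51.2)
"
```

```text
clock: 31.88
eef_pos: [630.9, -76.5, 148.3]
tcp_rot: [-1.561, -0.003, -0.875]
contact_force: [-0.0, 0.7, -1.5]
opening: 0.649
clock 31.88 at [630.87 -76.47 148.31] [-89.44  -0.15 -50.16] F [-0.05  0.73 -1.47] op 0.649
turn [-0.56  1.04  0.14] shift cm [ 1.55  8.33 -1.43]
```

```bash
python3 -m crank '[[-0.5,0.9,0.1,0.9,0.5,-0.8,-1],[0,0,0,0.3,1.3,-0.3,-1],[0,0,0,0,1.8,0,-1],[0,0,0,0,1.8,0,-1],[0,0,0,0,1.2,0,-1],[0,0,0,0,0.7,0,-1],[0,0,0,0,0.3,0,-1],[0,0,0,0,0.1,0,-1],[0,0,0,0,0,0,-1],[0,0,0,0,0,0,-1]]' 30;  python3 -c "
from h import *
go(629.4,-97.5,50,-51.2)
s=r.sense();cv2.imwrite('pics/w17.png',cams.grab_frame('wrist'))
"
```

```text
clock: 32.72
eef_pos: [629.4, -92.6, 65.0]
tcp_rot: [-1.571, 0.001, -0.895]
contact_force: [-0.0, 0.5, -1.1]
opening: 0.646
clock 32.72 at [629.44 -92.64  65.02] [-90.03   0.07 -51.26] F [-0.04  0.5  -1.14] op 0.646
turn [ 0.03 -0.06 -0.07] shift cm [ 0.38  1.5  -0.31]
```

View pics/w17.png

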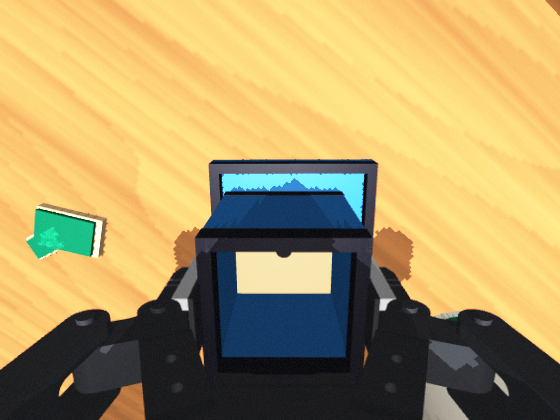

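```bash
python3 -m crank '[[0,0,0,0.3,0.2,-0.3,-1],[0,0,0,0.1,0.3,0,-1],[0,0,0,0,0.3,0,-1],[0,0,0,0,0.3,0,-1],[0,0,0,0,0.2,0,-1],[0,0,0,0,0.1,0,-1],[0,0,0,0,0.1,0,-1],[0,0,0,0,0.1,0,-1],[0,0,0,0,0.1,0,-1],[0,0,0,0,0.1,0,-1]]' 30;  python3 -c "
from h import *
go(629.4,-97.5,50,-51.2)
s=r.sense();cv2.imwrite('pics/w18.png',cams.grab_frame('wrist'))
"
```

```text
clock: 33.6
eef_pos: [631.6, -98.8, 50.7]
tcp_rot: [-1.568, -0.002, -0.895]
contact_force: [-3.6, -0.2, 8.7]
opening: 0.645
clock 33.6 at [631.62 -98.82  50.7 ] [-89.86  -0.13 -51.27] F [-3.61 -0.19  8.74] op 0.645
turn [-0.14 -0.07  0.13] shift cm [-0.24  0.07 -0.09]
```

View pics/w18.png

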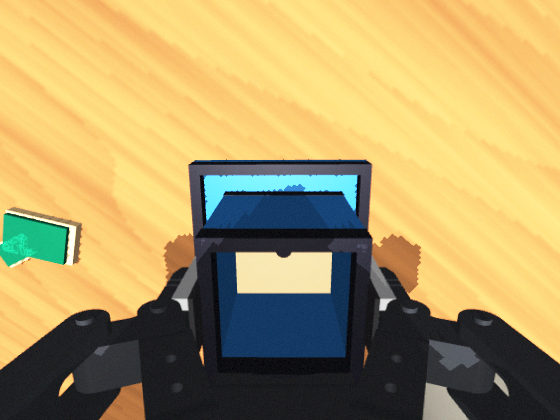

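```bash
python3 -c "
from h import *
s=r.sense();t=(s['eef_pos'],s['tcp_rot']);R=Rn.from_euler('xyz',s['tcp_rot'])
print(R.inv().apply(onz('wrist',[(190,162),(280,161.5),(371,162)],14,t)-t[0]))"
python3 -m crank '[[0,0,0,0,0,0,-1],[0,0,0,0,0,0,1],[0,0,0,0,0,0,1],[0,0,0,0,0,0,1],[0,0,0,0,0,0,1],[0,0,0,0,-0.6,0,1],[0,0,0,0,-1.5,0,1],[0,0,0,0,-2.5,0,1],[0,0,0,0,-2.5,0,1],[0,0,0,0,-2,0,1]]';  python3 -c "
from h import *
go(480,0,250,-51)
s=r.sense();cv2.imwrite('pics/w19.png',cams.grab_frame('wrist'))
"
```

```text
[[-41.59  36.73  42.21]
 [ -0.83  36.83  42.31]
 [ 40.43  36.92  42.03]]
clock: 34.48
eef_pos: [628.5, -98.2, 141.3]
tcp_rot: [-1.574, 0.004, -0.895]
contact_force: [0.7, -0.3, 1.0]
opening: 1.001
clock 34.48 at [628.54 -98.2  141.25] [-90.17   0.23 -51.27] F [ 0.72 -0.29  0.98] op 1.001
turn [ 0.17 -0.27 -0.23] shift cm [-16.98 -10.87  -5.36]
```

View pics/w19.png

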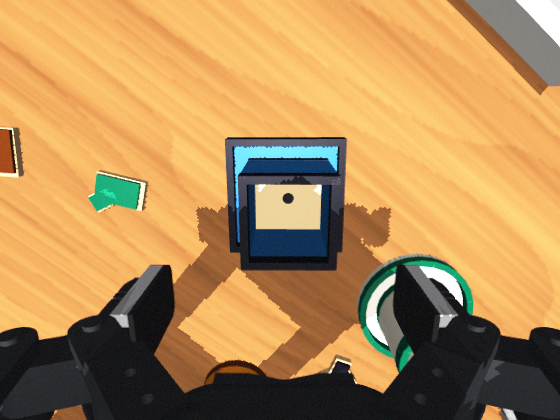

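```bash
python3 -m crank '[[0,0,0,0,-2.5,0,1],[0,0,0,0,-3,0,1],[0,0,0,0,-3,0,1],[0,0,0,-1.2,-1,-1.5,1],[0,0,0,-1.9,0,-2.3,1],[0,0,0,-1.9,0,-2.3,1],[0,0,0,-1.9,0,-2.3,1],[0,0,0,-1.9,0,-2.3,1],[0,0,0,-1.9,0,-2.3,1],[0,0,0,-1.2,0,-1.5,1]]'; python3 -c "
from h import *
go(480,0,250,-51)
im=cams.grab_frame('top');cv2.imwrite('pics/t9.png',im);cv2.imwrite('pics/s9.png',cams.grab_frame('scene'))
"
```

```text
clock: 35.37
eef_pos: [441.0, -96.4, 249.4]
tcp_rot: [-1.562, -0.01, -0.893]
contact_force: [-0.3, 0.2, -0.1]
opening: 1.002
clock 35.37 at [440.97 -96.4  249.43] [-89.48  -0.56 -51.19] F [-0.29  0.15 -0.1 ] op 1.002
turn [-0.52 -0.18  0.56] shift cm [-5.04 -0.06  9.1 ]
```

View pics/t9.png

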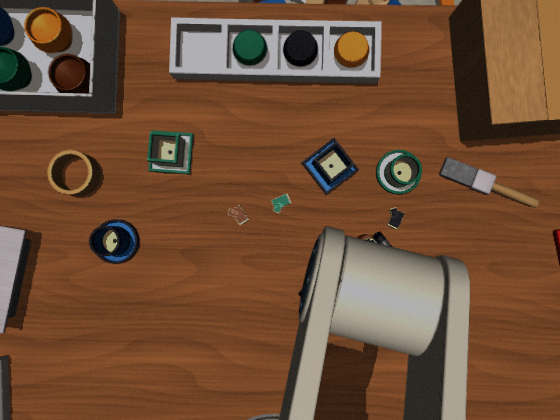

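View pics/s9.png

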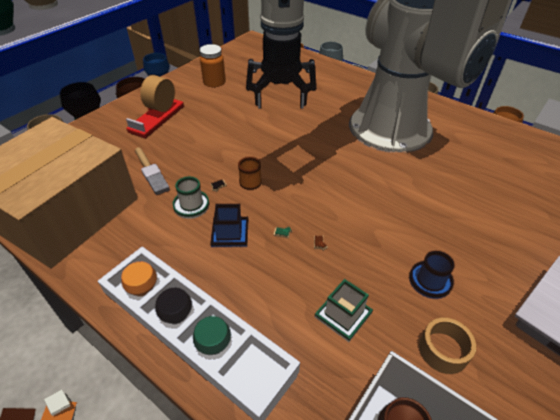

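Run:
```python
from h import *
im=cv2.imread("pics/t9.png");hsv=cv2.cvtColor(im,cv2.COLOR_BGR2HSV)
bg=((hsv[...,1]>20)&(hsv[...,1]<110)&(hsv[...,2]>150)&(hsv[...,0]>15)&(hsv[...,0]<45)).astype(np.uint8)
wood=((hsv[...,0]<20)&(hsv[...,1]>110)&(hsv[...,2]>75))
sc=dict(br=(116,242,464.8,334.5),ws=(171,153,650.3,229.8),bs=(330,166,629.4,-97.5),wr=(399,172,621,-237))
for n,(x,y,sx,sy) in sc.items():
    s=np.s_[y-18:y+18,x-18:x+18]
    m=bg[s]; cs=max(cv2.findContours(m,cv2.RETR_EXTERNAL,cv2.CHAIN_APPROX_NONE)[0],key=cv2.contourArea)
    f=np.zeros_like(m);cv2.drawContours(f,[cv2.convexHull(cs)],-1,1,-1)
    h=cv2.erode(f,np.ones((3,3)))&(hsv[...,2][s]<140)
    k=np.where(h,200.-hsv[...,2][s],0);yy,xx=np.mgrid[:36,:36]
    p=np.array([(k*xx).sum(),(k*yy).sum()])/k.sum()+[x-18,y-18]
    P=onz("top",p,10)[0]
    m=np.zeros_like(bg);m[y-32:y+32,x-32:x+32]=(~wood)[y-32:y+32,x-32:x+32]
    m=cv2.morphologyEx(m,cv2.MORPH_OPEN,np.ones((3,3),np.uint8))
    c=cv2.convexHull(max(cv2.findContours(m,cv2.RETR_EXTERNAL,cv2.CHAIN_APPROX_NONE)[0],key=cv2.contourArea))
    Q=onz("top",c[:,0]+0.,14)[:,:2].astype(np.float32);q=cv2.minAreaRect(Q)
    print(n,"hole",p,P[:2],"off start saucer",P[:2]-[sx,sy],"outline rect",np.array(q[0]),np.array(q[1]),q[2])
v=[cv2.resize(im[y-37:y+37,x-50:x+50],None,fx=4,fy=4,interpolation=0) for x,y,_,_ in sc.values()]
cv2.imwrite("pics/q9.png",np.vstack([np.hstack(v[:2]),np.hstack(v[2:])]))
```

```text
br hole [114.05 240.5 ] [465.85 338.41] off start saucer [1.05 3.91] outline rect [465.58 334.58] [95.61 92.25] 46.97244644165039
ws hole [169.78 151.72] [651.07 231.78] off start saucer [0.77 1.98] outline rect [649.53 230.95] [93.05 87.39] 87.296630859375
bs hole [330.74 165.54] [630.38 -99.89] off start saucer [ 0.98 -2.39] outline rect [628.17 -97.87] [86.59 85.44] 38.83095169067383
wr hole [398.89 172.43] [ 619.38 -238.59] off start saucer [-1.62 -1.59] outline rect [ 619.85 -236.84] [89.89 90.64] 0.8920069932937622
```

View pics/q9.png

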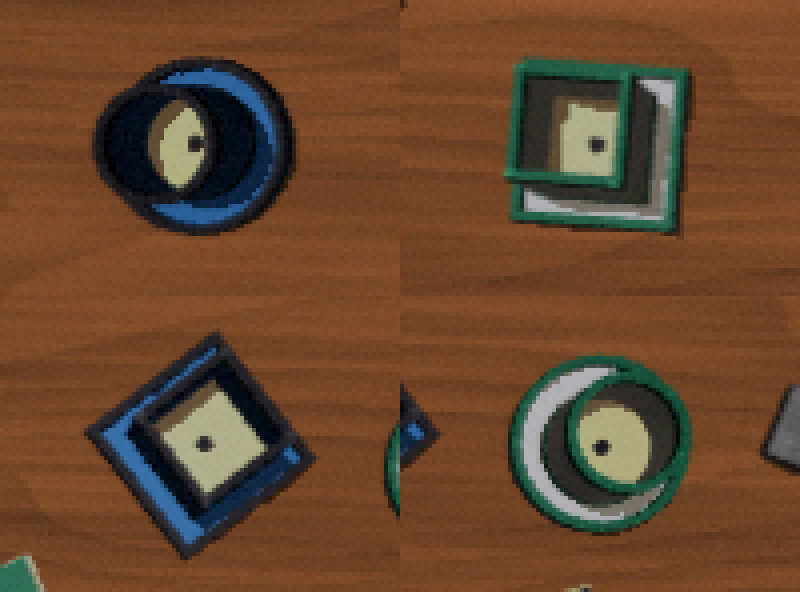

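```bash
python3 -m crank '[[0,0,0,0,0,0,1],[0,0,0,0,0,0,1],[0,0,0,0,0,0,1],[0,0,0,0,0,0,1],[0,0,0,0,0,0,1],[0,0,0,0,0,0,1],[0,0,0,0,0,0,1],[0,0,0,0,0,0,1],[0,0,0,0,0,0,1],[0,0,0,0,0,0,1]]'; python3 -c "
from h import *
a=cv2.imread('pics/scene0.png');b=cams.grab_frame('scene')
s=np.s_[155:190,235:265];print('amber patch diff',np.abs(a[s].astype(int)-b[s]).mean())
print(order.sign_off())"
```

```text
clock: 36.3
eef_pos: [445.2, -96.8, 250.4]
tcp_rot: [-1.56, -0.012, -0.893]
contact_force: [-0.4, -0.2, -0.3]
opening: 0.997
amber patch diff 7.633333333333334
the job is handed in; nothing more can be done
None
```

All four pots are standing in their matching saucers, and I handed the job in at about 36 s of the 96 s allowed.

- **Placement:** I gripped each pot from outside near the rim. I lowered it slowly until the wrist felt the saucer floor, at 7 to 15 N, then released it and backed the arm off clear.
- **Centring:** In the last top picture, each pot's drain hole lies 2 to 4 mm from its saucer's centre (blue round 4.0, blue square 2.6, white round 2.3, white square 2.1 mm). The limits are 13 mm for the round pots and 15 mm for the square ones.
- **Square pots:** I turned them to within about a degree of their saucers before release, and they look parallel in the pictures.
- **Saucers:** Their outlines lie within about 1.5 mm of where they started.
- **Upright:** All four pots look flat and upright in the pictures; I did not measure the lean.
- **Amber pot:** It was last seen in its starting place in the scene view, but the arm hid it from the top camera, so I did not re-measure it. Its picture patch differed slightly from the first one (mean 7.6 grey levels), most likely the arm's shadow.

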